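# Find the spacer blade that fits the polishing clamp

### The arm

A 6-joint arm with a two-finger parallel gripper is mounted at the origin on the work surface. World frame = base frame: x ahead of the robot, y to its left, z up, the work surface at z = 0. Lengths are in m, angles in rad, forces in N, time in s.
With the tool pointing down it reaches from about 0.275 to 1 m from the base axis. Payload 8.4 kg.
Tool frame: the origin (TCP) lies on the centre line of the jaws, within the pads' length; the fingertips stand r.tip_reach ahead of it and the grasp point (between the pads) lies 6 mm ahead of it (r.tip_reach is the distance from the TCP to the fingertips, in m); x points along the fingers, y is the direction in which the jaws open and shut, and the axes are right-handed (so a half turn about x gives the same grasp; the last joint's range is limited). The gripper opens to 85 mm and grips with 20 to 120 N. Pads are 22 mm wide; open, the fingers measure 114 mm over their backs; the gripper's body (76 mm by 85 mm) begins 54 mm behind the grasp point. The pads swing forward as they close: fully open they stand 13 mm farther back than shut.
Start: joints at [-1.142, 0.353, 1.633, -0, 1.155, -0.002], TCP at [0.261, -0.568, 0.256] pointing down, gripper open.
Joint ranges: [-2.63, 2.63], [-0.92, 2.1], [0.06, 2.66], [-1.3, 4.44], [0, 2.69], [-3.02, 3.02]. Speed limits (rad/s): [2.22, 2.22, 2.79, 3.14, 3.14, 3.14].

### API

Orientations are given as a rotation vector (axis times angle).
In Python, from workcell import telemetry, optics, r gives the robot as it stands. The module is installed in compiled form; this text tells all that it offers.
- The arm moves only by the tool move_arm, never from a script. Its argument "deltas" is a list of rows, each an object with "rotation": the turn, a rotation vector about the tool's x, y, z each as a share of 90 degrees, from -1 to 1, a list of three; "travel": the shift along the tool's x, y, z each as a share of 0.4 m, from -1 to 1, a list of three; "grip": the gripper command: -1 is shut, 1 is fully open, values between are in proportion. A call has 1 to 5 rows; each row is the pose to reach, as a shift and turn from the pose commanded when the call began, along the tool's axes at that moment; what a row does not reach only later rows make up. A row lasts 1/8 s, in which the tool goes at most 62.5 mm and 10.7 degrees, less where a joint would pass 70% of its speed; a pose out of reach is approached as far as the arm can. A call with a number of a shift or a turn outside -1 to 1 is refused whole. A call with a gripper value outside its range is refused whole. The fingers move at their own pace and stop on an object; "grip_force" is the grip in N (left out, the last holds). Time passes only in rows, so rows that repeat a pose let the fingers close. It gives the time, the measured TCP pose, the force and the opening at its end, in the units of the state.
- telemetry.read_state(): the state, without advancing time (a new reading comes with each control period).
- optics.capture(name): name is "side" or "top"; returns a dict with "pixels" (420x560x3 uint8, blue, green, red), "intrinsics" (3x3 intrinsics, pixels), "k1" (the pictures are not rectified: a ray, as slopes to the right and down, at radius r is drawn at 1 + k1 r^2 times it, then the intrinsics apply), "eye" and "orientation" of the camera in the world. Camera axes: x right, y down, z forward; pixel columns grow to the right and rows downward; lengths in m; the calibration is good to about 2 mm. A picture is of the moment at which its call begins. There is no depth.
- r.sign_off(): hands the job in, once; it reports no verdict.
The state is a dict: "time_s": time; "joints": joint angles; "dq": joint speeds; "effort": joint torques, N m; "ee_pos": TCP position; "orientation": TCP orientation; "ft_force": force on the tool from outside, world axes, zero at the start; "torque": the same for the moment, N m; "opening": finger opening in m.
Only numpy, scipy, OpenCV 4.12 (cv2) and the standard library are available. Lean on these libraries where they do the work, as an engineer would, in place of code of your own. Each camera call takes 0.05 s, during which the arm holds its last target.

### The job

Find out by feel which of the three spacer blades in the rack fits the gap of the work clamp: it goes in with a firm drag between the jaws, whereas a thinner one drops in loose and a thicker one will not enter and must not be forced. Leave the fitting blade standing fully home in the clamp, its handle resting on the clamp's cheeks, with the other two hanging in the rack, and leave the rest of the bench alone.

Things in the scene. Friction and masses are not known exactly. Their poses are not given: they have to be found in the camera images.
- thin_handle (a point): Centre of the black handle of the thin spacer blade (40 g). Handle 44 mm along x, 18 along y, 48 high. Centred below it a plain aluminium blade 5 mm thick (y), 26 wide (x), 42 long; tip 66 mm below this point, handle's underside (shoulders) 24 mm below it. The blades differ in handle width (44, 53, 62 mm) and blade thickness. z points up.
- thin: The same thin spacer blade; origin at the centre of the blade's lower tip.
- middle_handle (a point): Centre of the black handle of the middle spacer blade (50 g). Handle 53 mm along x, 18 along y, 48 high. Centred below it a plain aluminium blade 8 mm thick (y), 26 wide (x), 42 long; tip 66 mm below this point, handle's underside (shoulders) 24 mm below it. The blades differ in handle width (44, 53, 62 mm) and blade thickness. z points up.
- middle: The same middle spacer blade; origin at the centre of the blade's lower tip.
- thick_handle (a point): Centre of the black handle of the thick spacer blade (60 g). Handle 62 mm along x, 18 along y, 48 high. Centred below it a plain aluminium blade 11 mm thick (y), 26 wide (x), 42 long; tip 66 mm below this point, handle's underside (shoulders) 24 mm below it. The blades differ in handle width (44, 53, 62 mm) and blade thickness. z points up.
- thick: The same thick spacer blade; origin at the centre of the blade's lower tip.
- clamp_mouth (a point): Top of the steel work clamp, 100 mm above the bench, on the plane of the fixed jaw's flat face, midway along it. z up, x along the jaws, y across the gap: fixed jaw at y < 0, gap from y = 0, sprung jaw facing it at y = gap. The gap at rest varies (2 to 10 mm, not given): feel it. Lips on top of both jaws flare outwards 6 mm over the upper 16 mm as a lead-in.
- clamp: The fixed clamp; origin on the bench under clamp_mouth, same axes. Base 100 mm along x, y = -60 to 100 mm. The sprung jaw presses 4.5 to 6 N and yields at most 4 mm: a fitting blade takes about 6 to 14 N to push in, a thinner one drops in freely, a thicker one stops in the lips. If the gap lies between two sizes both may drag: either will do.
- cheek (a point): Middle of the top of one (clamp +x) of two aluminium cheeks beside the jaws, at clamp x = -31 to -17 and 17 to 31 mm, 100 mm above the bench. They guide the blade's edges; the handle's shoulders rest on both when it is fully home, its centre 24 mm above them.
- rack_top (a point): Centre of the grey blade rack's top face, 75 mm above the bench; rack 76 mm along x, 196 mm along y, fixed. Three through slots in a row along y at y = -60, 0 and +60 mm, each 32 mm along x and 17 mm along y. A blade hangs in a slot by its handle's shoulders: handle centre 24 mm above this point. Which blade starts in which slot varies; any slot takes any blade.
- jar_mid (a point): Centre of a small brown glass jar, 34 mm across, 48 mm high; stands among the things. Leave alone.
- driver_grip (a point): Handle of a screwdriver lying on the bench, 170 mm long. Leave alone.
- drum_mid (a point): Centre of a spare cream polishing drum, 84 mm across, 64 mm high, standing on end. Leave alone.
- bottle_mid (a point): Centre of a clear drinks bottle, 62 mm across, 190 mm high. Leave alone.
- pad_mid (a point): Centre of a blue polishing pad block 70 x 50 x 25 mm. Leave alone.
Mind the look-alikes: they are no part of the job. Leave any white look-alike of the middle alone. Leave any white look-alike of the thin alone.

How it is judged:
By the outcome, as a careful person would: the job done as asked, in the order asked, and still so for the second after the job is handed in, with the robot touching nothing.
It also fails if it takes over 72 s, if anything falls off the work surface, if the arm or the gripper's body presses on something with over 40 N, if the wrist force passes 120 N, or if a joint passes its speed limit or range.

## Working session

There is one attempt and no reset: what is moved stays moved. The work goes in short steps, Python scripts to look and compute and a tool call to move; the robot and the scene stay as the last step left them, time stands still between calls to the robot, and variables do not carry over. Pictures are saved under pics/ and viewed, and the job is handed in when it is done.

Besides the shell and the picture viewer there is one more tool, called after "Emit:" in YAML: its name, and indented under it one key for each argument. move_arm: Moves the arm, as the interface text tells. Shift numbers are shares of 0.4 m and turn numbers shares of 90 degrees, none past 1 either way. Its arguments: {"type":"object","properties":{"deltas":{"type":"array","items":{"type":"object","properties":{"rotation":{"type":"array","items":{"type":"number"}},"travel":{"type":"array","items":{"type":"number"}},"grip":{"type":"number"}}}},"grip_force":{"type":"number"}},"required":["deltas"]}

```bash
mkdir -p pics
python3 - <<'E'
from workcell import telemetry, optics, r
import cv2
for n in("side","top"):
    c=optics.capture(n); cv2.imwrite(f"pics/{n}0.png",c["pixels"]); print(n,c["intrinsics"],c["k1"],c["eye"],c["orientation"])
print(telemetry.read_state(), r.tip_reach)
E
```

```text
side [[457.84512069   0.         273.55341026]
 [  0.         457.84512069 209.71064953]
 [  0.           0.           1.        ]] -0.0813928203093936 [0.26312968 0.90487571 0.85950071] [-0.47682197  2.66317125 -1.266408  ]
top [[496.30882313   0.         277.80357461]
 [  0.         496.30882313 215.03913016]
 [  0.           0.           1.        ]] -0.05804322577362668 [ 0.32593279 -0.00674293  1.31145081] [-2.06727404  2.14433516 -0.23825817]
{'time_s': 0.1, 'joints': array([-1.14238192e+00,  3.53557760e-01,  1.63407210e+00, -5.78098574e-06,
        1.15522448e+00, -2.36107775e-03]), 'dq': array([ 1.75521793e-03, -1.99788250e-03, -1.30997373e-03,  4.42005463e-05,
       -4.65267794e-04, -8.45528614e-05]), 'effort': array([ 6.08104783e-04, -6.06357908e+01, -3.42818213e+01, -1.00345937e-05,
        3.85900377e-03, -3.17928834e-05]), 'ee_pos': array([ 0.26083485, -0.56751868,  0.25564466]), 'orientation': array([ 1.98350522,  0.43526801, -1.98405739]), 'ft_force': array([-0.70992994,  0.25108048,  0.44800689]), 'torque': array([-0.00903795, -0.01596821, -0.02095774]), 'opening': 0.08544509651443434} 0.025
```

View pics/side0.png

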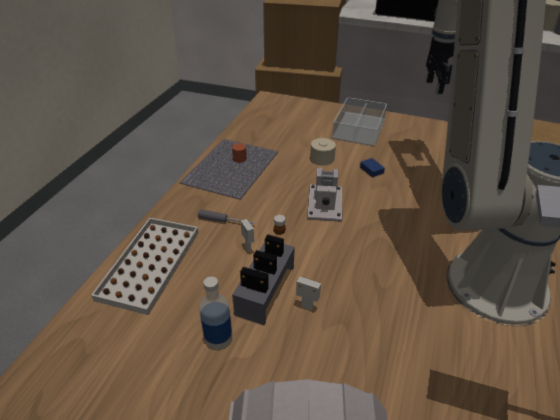

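View pics/top0.png

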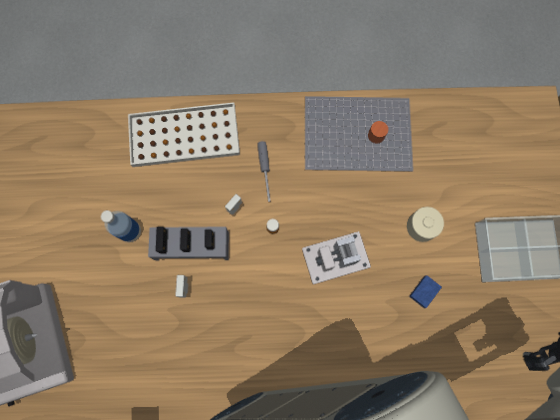

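The top view shows the rack at about (188,243) with three black handles at (162,240), (185,240) and (210,239). The clamp is at (337,257), and the white look-alikes are at (233,204) and (181,286). Next I'll zoom in.

```bash
cat > h.py <<'E'
from workcell import telemetry, optics, r
import cv2, numpy as np
from scipy.spatial.transform import Rotation as R
def ray(c,u,v):
    K=c["intrinsics"]; d=np.array([(u-K[0,2])/K[0,0],(v-K[1,2])/K[1,1]]); s=d.copy()
    for _ in range(20): s=d/(1+c["k1"]*(s@s))
    return R.from_rotvec(c["orientation"]).apply([s[0],s[1],1.])
def onz(c,u,v,z):
    d=ray(c,u,v); e=np.array(c["eye"]); return e+d*(z-e[2])/d[2]
def proj(c,P):
    P=np.atleast_2d(P); q=R.from_rotvec(c["orientation"]).inv().apply(P-np.array(c["eye"])); s=q[:,:2]/q[:,2:]
    s=s*(1+c["k1"]*(s**2).sum(1,keepdims=True)); K=c["intrinsics"]; return s*[K[0,0],K[1,1]]+[K[0,2],K[1,2]]
def crop(c,u0,v0,u1,v1,f,name):
    cv2.imwrite("pics/"+name,cv2.resize(c["pixels"][v0:v1,u0:u1],None,fx=f,fy=f,interpolation=cv2.INTER_CUBIC))
E
python3 - <<'E'
from h import *
import pickle
c=optics.capture("top"); s=optics.capture("side"); pickle.dump((c,s),open("cams.pkl","wb"))
crop(c,140,215,240,275,8,"t_rack.png"); crop(c,295,225,380,290,8,"t_clamp.png")
crop(s,225,215,325,325,5,"s_rack.png"); crop(s,295,155,355,225,8,"s_clamp.png")
E
```

```text
(no output)
```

View pics/t_rack.png

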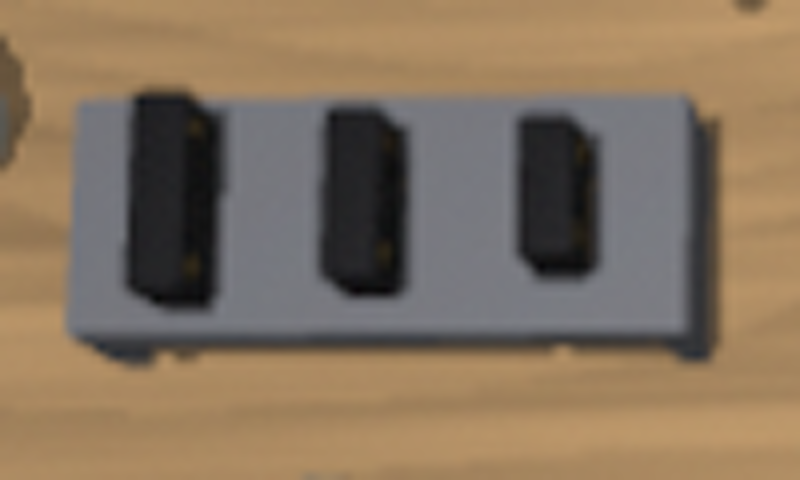

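View pics/t_clamp.png

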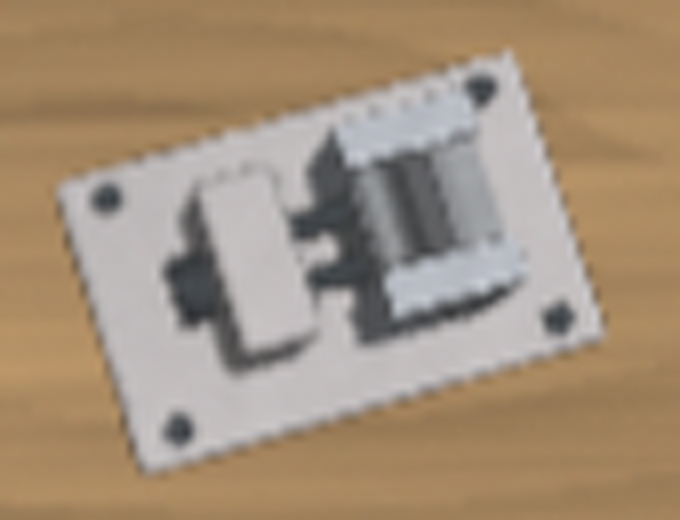

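View pics/s_rack.png

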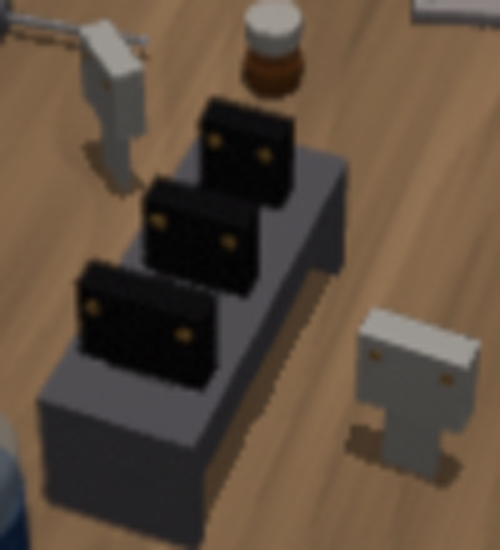

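View pics/s_clamp.png

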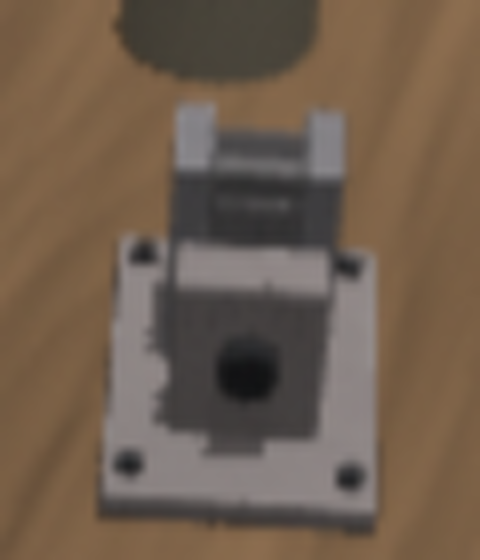

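```bash
cat > fit.py <<'E'
from h import *
import pickle
from scipy.optimize import least_squares
c,s=pickle.load(open("cams.pkl","rb"))
def px(l,o,f): return (np.array(l,float)+.5)/f-.5+o
# rack
rt=px([(78,98),(690,95),(692,332),(68,332)],(140,215),8)
rs=px([(345,160),(200,445),(40,400)],(225,215),5)  # side: far-right, near-right, near-left
P=np.array([onz(c,*p,.075) for p in rt]); Q=np.array([onz(s,*p,.075) for p in rs])
print("rack top cam\n",P.round(4),"\nside\n",Q.round(4)); print("dims",[np.linalg.norm(P[i]-P[i-1]).round(4) for i in range(4)])
L=np.array([[38,98],[38,-98],[-38,-98],[-38,98]])/1e3
def mk(p,xy,z): return np.c_[R.from_euler('z',p[2]).apply(np.c_[xy,np.zeros(len(xy))])[:,:2]+p[:2],np.full(len(xy),z)]
for w in (0,1,2):
  def f(p):
    o=[]
    if w!=1:o.append(proj(c,mk(p,L,.075))-rt)
    if w!=0:o.append(proj(s,mk(p,L[[2,3,0]][[0,2,1]] if 0 else L,.075)[[2,3,0]]-0)-rs)
    return np.concatenate(o).ravel()
  # side: far-right=(-38,-98), near-right=(-38,98), near-left=(38,98)
  q=least_squares(f,[*P.mean(0)[:2],0]); print("rack",w,q.x.round(4),np.abs(q.fun).max().round(2))
# handles
for n,l in dict(thick=[(135,93),(190,93),(180,295),(128,288)],mid=[(327,107),(378,107),(373,290),(322,280)],thin=[(518,116),(570,118),(570,272),(520,262)]).items():
  H=np.array([onz(c,*p,.123) for p in px(l,(140,215),8)]); print(n,H.mean(0).round(4))
bt=px([(60,188),(512,52),(605,338),(145,475)],(295,225),8)
ct=px([(335,130),(350,168),(388,270),(400,318),(470,95),(480,130),(520,238),(528,272)],(295,225),8)
bs=px([(122,237),(375,255),(370,515),(100,495)],(295,155),8)
cs=px([(180,105),(215,103),(308,110),(342,112),(175,170),(212,170),(308,175),(345,178)],(295,155),8)
# order cheeks x: 31,17,-17,-31 at y=a (left in top; near in side) and y=b (right)
B=np.array([[50,100],[50,-60],[-50,-60],[-50,100]])/1e3
for w in (0,1,2):
  def f(p):
    X=np.array([31,17,-17,-31])/1e3
    A=np.r_[np.c_[X,np.full(4,p[4])],np.c_[X,np.full(4,p[5])]]
    o=[]
    if w!=1:o+=[proj(c,mk(p,B,p[3]))-bt,proj(c,mk(p,A,.1))-ct]
    # side view: left= +x? base: far-left(+x,-60), far-right(-x,-60), near-right, near-left
    if w!=0:o+=[proj(s,mk(p,B[[1,2,3,0]],p[3]))-bs,proj(s,mk(p,A,.1))[[4,5,6,7,0,1,2,3]]-cs]
    return np.concatenate(o).ravel()
  q=least_squares(f,[.3,-.15,.3,.01,.03,-.03]); print("clamp",w,q.x.round(4),np.abs(q.fun).max().round(2),np.sqrt((q.fun**2).mean()).round(2))
E
python3 fit.py
```

```text
rack top cam
 [[0.5853 0.3117 0.075 ]
 [0.5792 0.1163 0.075 ]
 [0.5033 0.1168 0.075 ]
 [0.5102 0.3135 0.075 ]] 
side
 [[0.504  0.1193 0.075 ]
 [0.5065 0.3112 0.075 ]
 [0.5822 0.3122 0.075 ]]
dims [np.float64(0.0751), np.float64(0.1955), np.float64(0.0759), np.float64(0.1968)]
rack 0 [ 0.5445  0.2146 -0.0305] 0.4
rack 1 [ 0.5433  0.2144 -0.0091] 0.71
rack 2 [ 0.5437  0.2144 -0.0203] 0.96
thick [0.5452 0.2742 0.123 ]
mid [0.5419 0.2155 0.123 ]
thin [0.541  0.1562 0.123 ]
clamp 0 [ 0.5038 -0.1867  0.2496  0.0055  0.0196 -0.023 ] 0.93 0.37
clamp 1 [ 5.062e-01 -1.989e-01  2.400e-01  4.000e-04  3.210e-02 -1.070e-02] 0.49 0.2
clamp 2 [ 0.5034 -0.1862  0.2461  0.0103  0.019  -0.0236] 0.9 0.33
```

Run:
```python
from h import *
import pickle
c,s=pickle.load(open("cams.pkl","rb"))
p=[.5034,-.1862,.2461]
def W(x,y,z): return np.r_[R.from_euler('z',p[2]).apply([x,y,0])[:2]+p[:2],z]
for cam,o,nm in((c,(295,225),"o_t.png"),(s,(295,155),"o_s.png")):
    im=cv2.resize(cam["pixels"][o[1]:o[1]+70,o[0]:o[0]+85],None,fx=9,fy=9,interpolation=cv2.INTER_CUBIC)
    def ln(a,b,col):
        q=[tuple(int(v) for v in ((proj(cam,W(*t))[0]-o+.5)*9-.5)) for t in(a,b)]; cv2.line(im,*q,col,1,cv2.LINE_AA)
    for y,z,col in((-.006,.1,(0,0,255)),(0,.084,(0,255,0)),(.008,.084,(255,0,0)),(.014,.1,(0,255,255))): ln((-.017,y,z),(.017,y,z),col)
    for x in(-.031,-.017,.017,.031): ln((x,-.0236,.1),(x,.019,.1),(255,0,255))
    for a,b in(((-.05,-.06,.0103),(.05,-.06,.0103)),((-.05,.1,.0103),(.05,.1,.0103))): ln(a,b,(0,0,255))
    cv2.imwrite("pics/"+nm,im)
```

```text
(no output)
```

View pics/o_t.png

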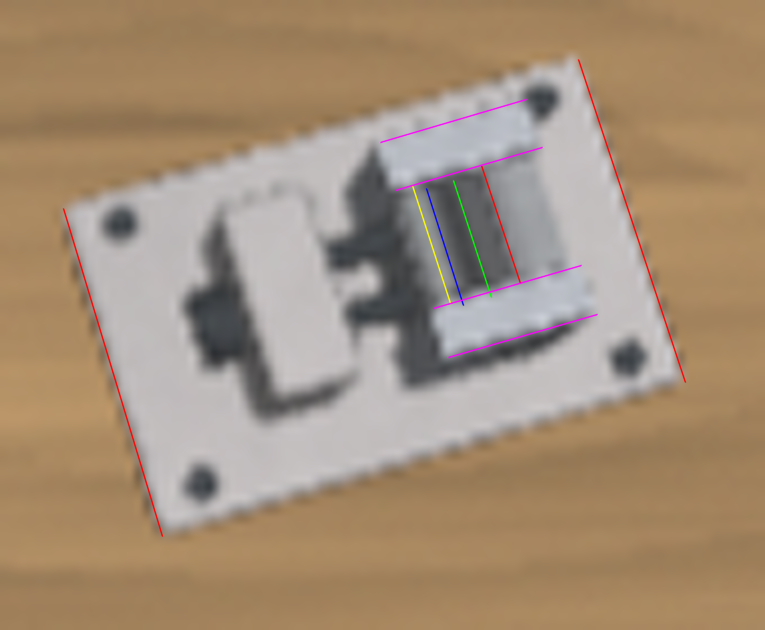

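View pics/o_s.png

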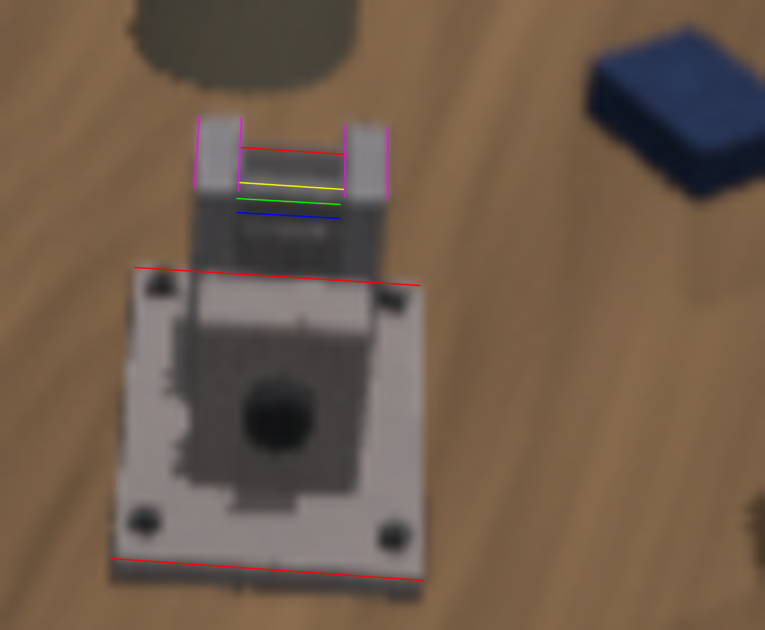

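```bash
cat >> h.py <<'E'
RACK=np.array([.5437,.2144,-.0203]); CL=np.array([.5034,-.1862,.2461])
def rk(x,y): 
    return R.from_euler('z',RACK[2]).apply([x,y,0])[:2]+RACK[:2]
def cl(x,y):
    return R.from_euler('z',CL[2]).apply([x,y,0])[:2]+CL[:2]
def plan(xyz,yaw,st=None):
    """tool x down, tool y along +-(world y turned by yaw), nearest"""
    st=st or telemetry.read_state(); A=R.from_rotvec(st["orientation"]); best=None
    for k in(0,np.pi):
        yv=R.from_euler('z',yaw+k).apply([0,1,0]); x=np.array([0,0,-1.]); T=R.from_matrix(np.c_[x,yv,np.cross(x,yv)])
        rel=(A.inv()*T).as_rotvec()
        if best is None or np.linalg.norm(rel)<np.linalg.norm(best): best=rel
    t=A.inv().apply(np.array(xyz)-st["ee_pos"])
    print("rot",(best/(np.pi/2)).round(4),"trav",(t/.4).round(4),"| deg",np.degrees(best).round(1),"m",t.round(4))
def st():
    s=telemetry.read_state(); print("t",round(s["time_s"],2),"p",s["ee_pos"].round(4),"F",s["ft_force"].round(2),"M",s["torque"].round(3),"op",round(s["opening"],4),"q6",s["joints"][5].round(2),"xaxis",R.from_rotvec(s["orientation"]).as_matrix().round(3).tolist())
E
python3 - <<'E'
from h import *
import pickle
c,s=pickle.load(open("cams.pkl","rb"))
st(); plan([*rk(0,0),.256],RACK[2]); print(rk(0,0), "bottle", onz(c,107,217,.19), onz(c,130,237,0.03),"lookalike",onz(c,181,276,.11))
E
```

```text
t 0.2 p [ 0.2609 -0.5677  0.2559] F [0.52 0.42 0.85] M [ 0.022 -0.01   0.001] op 0.0854 q6 -0.0 xaxis [[-0.0, 0.418, -0.909], [0.001, -0.909, -0.418], [-1.0, -0.001, 0.0]]
rot [2.872e-01 1.000e-04 5.000e-04] trav [ 8.0000e-04 -1.4812e+00 -1.4589e+00] | deg [25.8  0.   0. ] m [ 3.000e-04 -5.925e-01 -5.836e-01]
[0.5437 0.2144] bottle [0.58804146 0.38202469 0.19      ] [0.56913051 0.37406146 0.03      ] lookalike [0.4534959  0.22326655 0.11      ]
```

I want the middle blade, whose black handle is in the centre slot at top pixel (185,240). These could be mistaken for it:
- the thick black handle at (162,240)
- the thin black handle at (210,239)
- the white look-alikes at (233,204) and (181,286)

The close crop shows three black handles whose widths grow from right to left, so the centre one is the middle blade. I'll test it first, as its result decides between all three.

Emit:
move_arm:
  deltas:
    - {"rotation": [0.1,0,0],"travel": [0,-0.15,-0.15],"grip": 0}
    - {"rotation": [0.2,0,0],"travel": [0,-0.26,-0.26],"grip": 0}
    - {"rotation": [0.29,0,0],"travel": [0,-0.37,-0.37],"grip": 0}
    - {"rotation": [0.29,0,0],"travel": [0,-0.48,-0.48],"grip": 0}
    - {"rotation": [0.29,0,0],"travel": [0,-0.59,-0.59],"grip": 0}
  grip_force: 60

```text
time_s: 0.82
ee_pos: [0.3698, -0.273, 0.2564]
orientation: [-2.209, 0.028, 2.208]
ft_force: [1.5, 0.1, -0.3]
opening: 0.0428
```

Run:
```python
from h import *
st(); plan([.5425,.215,.256],-.03)
```

```text
t 0.82 p [ 0.3698 -0.273   0.2564] F [ 1.48  0.06 -0.34] M [ 0.044 -0.04   0.039] op 0.0428 q6 0.96 xaxis [[0.0, -0.025, -1.0], [-0.0, -1.0, 0.025], [-1.0, 0.0, -0.0]]
rot [ 0.003  -0.0003 -0.0001] trav [ 9.0000e-04 -1.2306e+00 -4.0070e-01] | deg [ 0.3 -0.  -0. ] m [ 4.000e-04 -4.922e-01 -1.603e-01]
```

Emit:
move_arm:
  deltas:
    - {"travel": [0,-0.7,-0.23],"rotation": [0,0,0],"grip": 0}
    - {"travel": [0,-0.7,-0.23],"rotation": [0,0,0],"grip": 0}
    - {"travel": [0,-0.7,-0.23],"rotation": [0,0,0],"grip": 0}
    - {"travel": [0,-0.7,-0.23],"rotation": [0,0,0],"grip": 0}
    - {"travel": [0,-0.7,-0.23],"rotation": [0,0,0],"grip": 0}

```text
time_s: 1.45
ee_pos: [0.4689, 0.0053, 0.2564]
orientation: [-2.21, 0.026, 2.209]
ft_force: [-0.4, -1.5, 0.1]
opening: 0.0429
```

Run:
```python
from h import *
st(); plan([.5425,.215,.256],-.03)
```

```text
t 1.45 p [0.4689 0.0053 0.2564] F [-0.36 -1.5   0.15] M [ 0.018 -0.024  0.006] op 0.0429 q6 1.6 xaxis [[0.001, -0.023, -1.0], [0.0, -1.0, 0.023], [-1.0, -0.0, -0.001]]
rot [ 0.0042 -0.0004  0.0001] trav [ 0.0013 -0.5285 -0.1718] | deg [ 0.4 -0.   0. ] m [ 0.0005 -0.2114 -0.0687]
```

Emit:
move_arm:
  deltas:
    - {"travel": [0,-0.529,-0.172],"rotation": [0.004,0,0],"grip": 0}
    - {"travel": [0,-0.529,-0.172],"rotation": [0.004,0,0],"grip": 0}
    - {"travel": [0,-0.529,-0.172],"rotation": [0.004,0,0],"grip": 0}
    - {"travel": [0,-0.529,-0.172],"rotation": [0.004,0,0],"grip": 0}
    - {"travel": [0,-0.529,-0.172],"rotation": [0.004,0,0],"grip": 0}

```text
time_s: 2.08
ee_pos: [0.5428, 0.2148, 0.2559]
orientation: [-2.207, 0.031, 2.207]
ft_force: [-1.0, 0.1, -1.1]
opening: 0.0424
```

Run:
```python
from h import *
st(); plan([.5425,.215,.112],-.03)
c=optics.capture("side"); crop(c,200,150,360,310,4,"s1.png")
c=optics.capture("top"); crop(c,110,175,260,295,5,"t1.png")
```

```text
t 2.08 p [0.5428 0.2148 0.2559] F [-1.    0.06 -1.08] M [0.005 0.013 0.022] op 0.0424 q6 1.97 xaxis [[-0.0, -0.028, -1.0], [0.0, -1.0, 0.028], [-1.0, -0.0, 0.0]]
rot [0.0011 0.0001 0.0002] trav [ 3.596e-01 -3.000e-04  6.000e-04] | deg [0.1 0.  0. ] m [ 1.439e-01 -1.000e-04  3.000e-04]
```

View pics/s1.png

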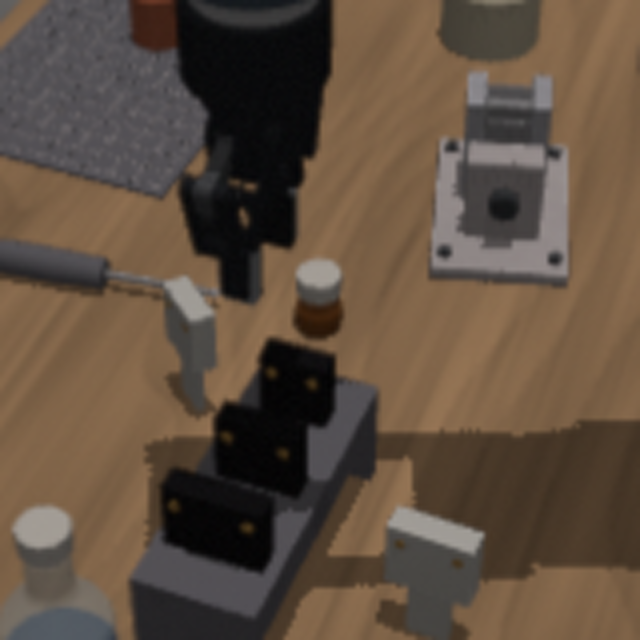

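View pics/t1.png

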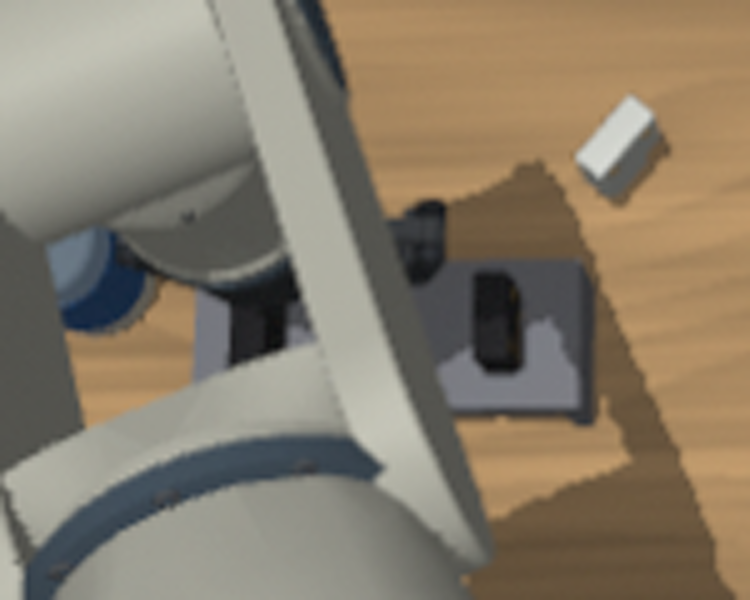

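The side view shows the gripper over the rack with the three black handles undisturbed. The middle handle is at crop (262,450). I'll descend now.

Emit:
move_arm:
  deltas:
    - {"travel": [0.12,0,0],"rotation": [0,0,0],"grip": 0}
    - {"travel": [0.22,0,0],"rotation": [0,0,0],"grip": 0}
    - {"travel": [0.29,0,0],"rotation": [0,0,0],"grip": 0}
    - {"travel": [0.335,0,0],"rotation": [0,0,0],"grip": 0}
    - {"travel": [0.36,0,0],"rotation": [0,0,0],"grip": 0}

```text
time_s: 2.8
ee_pos: [0.5423, 0.2118, 0.1118]
orientation: [-2.205, 0.035, 2.206]
ft_force: [-0.1, -0.6, 0.1]
opening: 0.0427
```

Emit:
move_arm:
  deltas:
    - {"travel": [0,0,0],"rotation": [0,0,0],"grip": -1}
    - {"travel": [0,0,0],"rotation": [0,0,0],"grip": -1}
    - {"travel": [0,0,0],"rotation": [0,0,0],"grip": -1}
    - {"travel": [0,0,0],"rotation": [0,0,0],"grip": -1}

```text
time_s: 3.3
ee_pos: [0.5427, 0.2128, 0.1129]
orientation: [-2.207, 0.034, 2.205]
ft_force: [-0.2, -0.8, 1.8]
opening: 0.0175
```

Run:
```python
from h import *
st()
c=optics.capture("side"); crop(c,200,180,340,320,5,"s2.png")
```

```text
t 3.3 p [0.5427 0.2128 0.1129] F [-0.23 -0.77  1.79] M [-0.069  0.067  0.013] op 0.0175 q6 1.97 xaxis [[0.001, -0.031, -1.0], [0.0, -1.0, 0.031], [-1.0, -0.0, -0.001]]
```

View pics/s2.png

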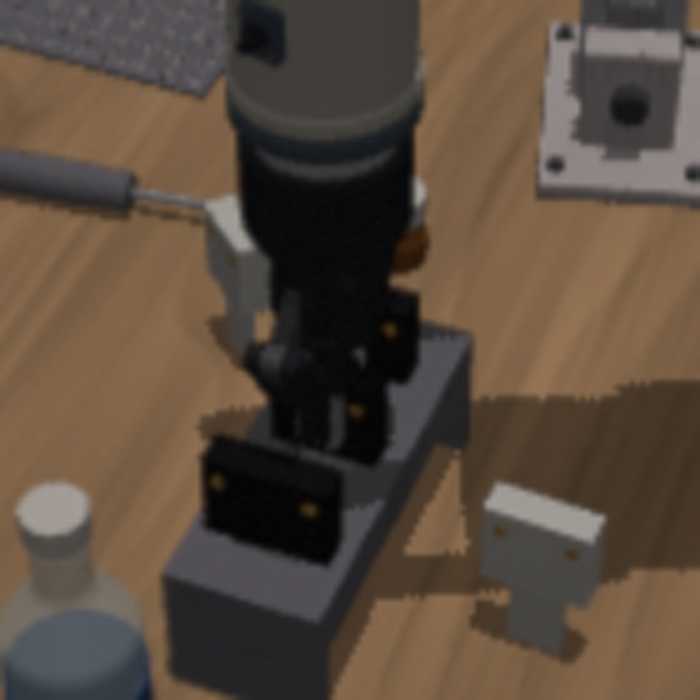

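Emit:
move_arm:
  deltas:
    - {"travel": [-0.05,0,0],"rotation": [0,0,0],"grip": -1}
    - {"travel": [-0.15,0,0],"rotation": [0,0,0],"grip": -1}
    - {"travel": [-0.27,0,0],"rotation": [0,0,0],"grip": -1}
    - {"travel": [-0.36,0,0],"rotation": [0,0,0],"grip": -1}
    - {"travel": [-0.36,0,0],"rotation": [0,0,0],"grip": -1}

```text
time_s: 3.98
ee_pos: [0.544, 0.2133, 0.2596]
orientation: [-2.211, 0.032, 2.199]
ft_force: [0.2, 0.5, -0.5]
opening: 0.0172
```

Run:
```python
from h import *
st(); plan([*cl(0,.004),.256],CL[2]); print(cl(0,.004))
```

```text
t 3.98 p [0.544  0.2133 0.2596] F [ 0.21  0.49 -0.47] M [-0.025 -0.014 -0.019] op 0.0172 q6 1.97 xaxis [[0.006, -0.031, -1.0], [0.002, -1.0, 0.031], [-1.0, -0.002, -0.005]]
rot [-0.1764 -0.0036  0.001 ] trav [0.0064 0.9917 0.0732] | deg [-15.9  -0.3   0.1] m [0.0025 0.3967 0.0293]
[ 0.50242551 -0.18232052]
```

Emit:
move_arm:
  deltas:
    - {"travel": [0,0.1,0.007],"rotation": [-0.04,0,0],"grip": -1}
    - {"travel": [0,0.25,0.018],"rotation": [-0.09,0,0],"grip": -1}
    - {"travel": [0,0.4,0.03],"rotation": [-0.13,0,0],"grip": -1}
    - {"travel": [0,0.55,0.04],"rotation": [-0.177,0,0],"grip": -1}
    - {"travel": [0,0.7,0.052],"rotation": [-0.177,0,0],"grip": -1}

```text
time_s: 4.6
ee_pos: [0.512, -0.0683, 0.2553]
orientation: [2.088, 0.261, -2.091]
ft_force: [0.2, -0.1, 0.3]
opening: 0.0175
```

Run:
```python
from h import *
st(); plan([*cl(0,.004),.256],CL[2])
```

```text
t 4.6 p [ 0.512  -0.0683  0.2553] F [ 0.24 -0.08  0.28] M [ 0.011 -0.035 -0.054] op 0.0175 q6 1.19 xaxis [[-0.001, 0.246, -0.969], [0.0, -0.969, -0.246], [-1.0, -0.0, 0.001]]
rot [0.0015 0.0007 0.0003] trav [-0.0018  0.2705  0.0933] | deg [0.1 0.1 0. ] m [-0.0007  0.1082  0.0373]
```

Emit:
move_arm:
  deltas:
    - {"travel": [0,0.12,0.04],"rotation": [0,0,0],"grip": -1}
    - {"travel": [0,0.22,0.075],"rotation": [0,0,0],"grip": -1}
    - {"travel": [0,0.271,0.093],"rotation": [0,0,0],"grip": -1}
    - {"travel": [0,0.271,0.093],"rotation": [0,0,0],"grip": -1}
    - {"travel": [0,0.271,0.093],"rotation": [0,0,0],"grip": -1}

```text
time_s: 5.22
ee_pos: [0.503, -0.1801, 0.2556]
orientation: [2.089, 0.26, -2.092]
ft_force: [-0.6, -0.1, -1.1]
opening: 0.0178
```

Run:
```python
from h import *
st(); plan([*cl(0,.004),.256],CL[2])
c=optics.capture("side"); crop(c,280,100,380,225,5,"s3.png")
t=telemetry.read_state(); 
for cc,n,o,f in((c,"s",(280,100),5),): print(((proj(cc,t["ee_pos"]+np.array([[0,0,-.0379],[0,0,-.0799]]))-o+.5)*f).round(0))
c=optics.capture("top"); crop(c,290,200,390,290,7,"t3.png")
```

```text
t 5.22 p [ 0.503  -0.1801  0.2556] F [-0.59 -0.07 -1.07] M [ 0.055 -0.058  0.022] op 0.0178 q6 0.98 xaxis [[-0.001, 0.244, -0.97], [0.001, -0.97, -0.244], [-1.0, -0.001, 0.001]]
rot [0.0005 0.0006 0.0007] trav [-0.0011  0.005   0.0028] | deg [0.  0.1 0.1] m [-0.0004  0.002   0.0011]
[[250. 195.]
 [244. 260.]]
```

View pics/s3.png

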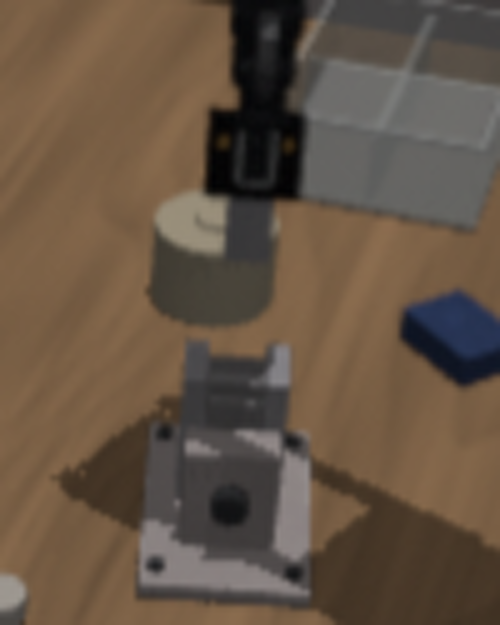

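View pics/t3.png

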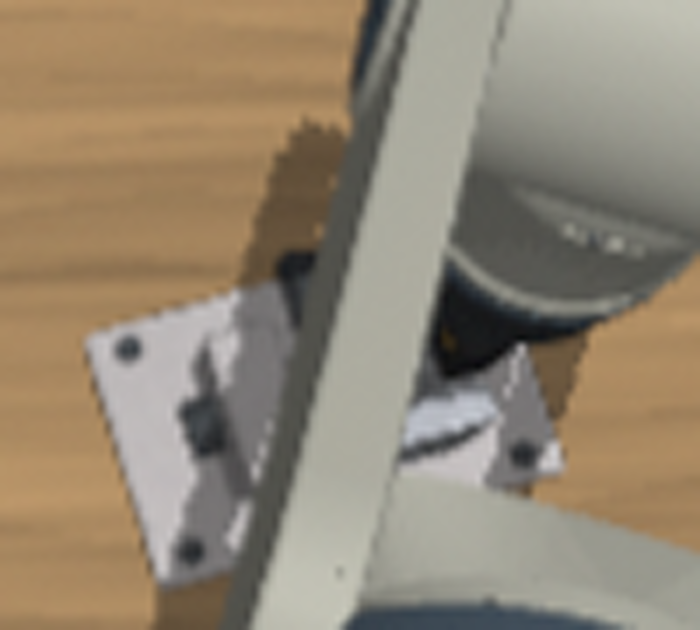

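Run:
```python
from h import *
st(); plan([*cl(0.0015,.004),.19],CL[2])
```

```text
t 5.33 p [ 0.5033 -0.1798  0.2559] F [-0.4  -0.22  0.08] M [-0.006  0.026  0.015] op 0.017 q6 0.98 xaxis [[-0.001, 0.245, -0.969], [0.0, -0.969, -0.245], [-1.0, -0.001, 0.0]]
rot [0.0012 0.0003 0.0003] trav [ 1.648e-01  5.600e-03 -1.000e-04] | deg [0.1 0.  0. ] m [ 0.0659  0.0022 -0.    ]
```

Emit:
move_arm:
  deltas:
    - {"travel": [0.06,0.006,0],"rotation": [0,0,0],"grip": -1}
    - {"travel": [0.11,0.006,0],"rotation": [0,0,0],"grip": -1}
    - {"travel": [0.15,0.006,0],"rotation": [0,0,0],"grip": -1}
    - {"travel": [0.165,0.006,0],"rotation": [0,0,0],"grip": -1}
    - {"travel": [0.165,0.006,0],"rotation": [0,0,0],"grip": -1}

```text
time_s: 5.95
ee_pos: [0.504, -0.1829, 0.1902]
orientation: [2.09, 0.26, -2.09]
ft_force: [0.7, 0.1, -0.2]
opening: 0.0169
```

Run:
```python
from h import *
st(); plan([*cl(0.0015,.004),.19],CL[2])
c=optics.capture("side"); crop(c,290,120,360,220,6,"s4.png")
```

```text
t 5.95 p [ 0.504  -0.1829  0.1902] F [ 0.67  0.06 -0.22] M [ 0.091 -0.02   0.009] op 0.0169 q6 0.97 xaxis [[-0.0, 0.245, -0.97], [0.0, -0.97, -0.245], [-1.0, -0.0, 0.0]]
rot [0.0008 0.0001 0.0001] trav [ 0.0005 -0.0024 -0.0002] | deg [0.1 0.  0. ] m [ 0.0002 -0.0009 -0.0001]
```

View pics/s4.png

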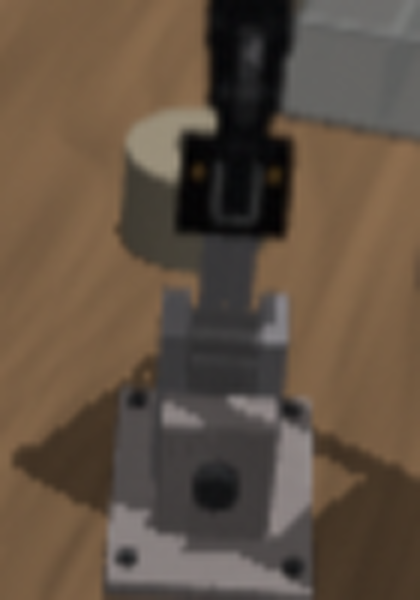

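The side view shows the blade tip at crop (224,305), centred between the cheeks' inner edges at 190 and 262. I'll enter the lips gently.

Emit:
move_arm:
  deltas:
    - {"travel": [0.01,0,0],"rotation": [0,0,0],"grip": -1}
    - {"travel": [0.02,0,0],"rotation": [0,0,0],"grip": -1}
    - {"travel": [0.03,0,0],"rotation": [0,0,0],"grip": -1}
    - {"travel": [0.04,0,0],"rotation": [0,0,0],"grip": -1}

```text
time_s: 6.5
ee_pos: [0.5039, -0.1831, 0.174]
orientation: [2.09, 0.26, -2.09]
ft_force: [-0.7, 0.3, -0.9]
opening: 0.0173
```

Emit:
move_arm:
  deltas:
    - {"travel": [0.006,0,0],"rotation": [0,0,0],"grip": -1}
    - {"travel": [0.012,0,0],"rotation": [0,0,0],"grip": -1}

```text
time_s: 6.75
ee_pos: [0.504, -0.1831, 0.1693]
orientation: [2.09, 0.259, -2.09]
ft_force: [1.0, -0.3, -0.5]
opening: 0.0173
```

Run:
```python
from h import *
st()
```

```text
t 6.75 p [ 0.504  -0.1831  0.1693] F [ 1.04 -0.32 -0.49] M [0.038 0.024 0.011] op 0.0173 q6 0.97 xaxis [[-0.0, 0.244, -0.97], [-0.0, -0.97, -0.244], [-1.0, 0.0, 0.0]]
```

Emit:
move_arm:
  deltas:
    - {"travel": [0.005,0,0],"rotation": [0,0,0],"grip": -1}
    - {"travel": [0.01,0,0],"rotation": [0,0,0],"grip": -1}

```text
time_s: 7.0
ee_pos: [0.5042, -0.1827, 0.1662]
orientation: [2.091, 0.26, -2.09]
ft_force: [-3.9, 5.2, 15.9]
opening: 0.0175
```

Emit:
move_arm:
  deltas:
    - {"travel": [0.005,0,0],"rotation": [0,0,0],"grip": -1}
    - {"travel": [0.01,0,0],"rotation": [0,0,0],"grip": -1}

```text
time_s: 7.25
ee_pos: [0.5047, -0.1821, 0.1634]
orientation: [2.093, 0.261, -2.09]
ft_force: [-6.2, 9.6, 34.5]
opening: 0.0172
```

Run:
```python
from h import *
st()
```

```text
t 7.25 p [ 0.5047 -0.1821  0.1634] F [-6.21  9.6  34.49] M [2.468 1.314 0.03 ] op 0.0172 q6 0.97 xaxis [[0.001, 0.244, -0.97], [0.002, -0.97, -0.244], [-1.0, -0.002, -0.002]]
```

Contact begins about 12 mm into the lips. At 34 N up there is a sideways push towards clamp +y, so the tip is riding on the fixed jaw's lip and this isn't a clean feel. I'll back off, shift +y by 1.6 mm and feel again.

Emit:
move_arm:
  deltas:
    - {"travel": [-0.0125,0,0],"rotation": [0,0,0],"grip": -1}
    - {"travel": [-0.025,0,0],"rotation": [0,0,0],"grip": -1}
    - {"travel": [-0.025,-0.004,0],"rotation": [0,0,0],"grip": -1}
    - {"travel": [-0.025,-0.004,0],"rotation": [0,0,0],"grip": -1}

```text
time_s: 7.75
ee_pos: [0.5035, -0.1816, 0.1713]
orientation: [2.09, 0.259, -2.09]
ft_force: [0.1, 0.6, 0.3]
opening: 0.0171
```

Run:
```python
from h import *
st(); plan([*cl(0.0015,.0055),.17],CL[2])
```

```text
t 7.75 p [ 0.5035 -0.1816  0.1713] F [0.15 0.61 0.35] M [0.037 0.071 0.023] op 0.0171 q6 0.98 xaxis [[-0.0, 0.245, -0.97], [-0.0, -0.97, -0.245], [-1.0, 0.0, 0.0]]
rot [ 0.0006  0.0001 -0.0001] trav [ 0.0034 -0.0027 -0.0008] | deg [ 0.1  0.  -0. ] m [ 0.0013 -0.0011 -0.0003]
```

Emit:
move_arm:
  deltas:
    - {"travel": [0.0075,0,0],"rotation": [0,0,0],"grip": -1}
    - {"travel": [0.0075,0,0],"rotation": [0,0,0],"grip": -1}

```text
time_s: 8.0
ee_pos: [0.5038, -0.1819, 0.1683]
orientation: [2.09, 0.259, -2.089]
ft_force: [0.1, -2.6, -0.5]
opening: 0.0175
```

Emit:
move_arm:
  deltas:
    - {"travel": [0.004,0,0],"rotation": [0,0,0],"grip": -1}
    - {"travel": [0.004,0,0],"rotation": [0,0,0],"grip": -1}

```text
time_s: 8.25
ee_pos: [0.504, -0.1821, 0.1671]
orientation: [2.091, 0.258, -2.089]
ft_force: [2.2, -4.1, 0.9]
opening: 0.0171
```

Emit:
move_arm:
  deltas:
    - {"travel": [0.003,0,0],"rotation": [0,0,0],"grip": -1}
    - {"travel": [0.003,0,0],"rotation": [0,0,0],"grip": -1}

```text
time_s: 8.5
ee_pos: [0.5041, -0.1818, 0.1661]
orientation: [2.091, 0.259, -2.089]
ft_force: [1.5, -4.2, 4.2]
opening: 0.0175
```

Run:
```python
from h import *
st()
```

```text
t 8.5 p [ 0.5041 -0.1818  0.1661] F [ 1.51 -4.16  4.18] M [-0.765 -0.358 -0.008] op 0.0175 q6 0.97 xaxis [[0.001, 0.244, -0.97], [-0.0, -0.97, -0.244], [-1.0, 0.001, -0.001]]
```

Now the side force is about -4.4 N, which is the sprung jaw touching, and Fz is only 4 N. I'll carry on down.

Emit:
move_arm:
  deltas:
    - {"travel": [0.004,0,0],"rotation": [0,0,0],"grip": -1}
    - {"travel": [0.004,0,0],"rotation": [0,0,0],"grip": -1}

```text
time_s: 8.75
ee_pos: [0.504, -0.1815, 0.1645]
orientation: [2.091, 0.259, -2.089]
ft_force: [0.9, -2.7, 5.3]
opening: 0.0174
```

Emit:
move_arm:
  deltas:
    - {"travel": [0.004,0,0],"rotation": [0,0,0],"grip": -1}
    - {"travel": [0.004,0,0],"rotation": [0,0,0],"grip": -1}

```text
time_s: 9.0
ee_pos: [0.5039, -0.1812, 0.1627]
orientation: [2.091, 0.26, -2.09]
ft_force: [1.9, -0.4, 3.7]
opening: 0.0175
```

Run:
```python
from h import *
st()
```

```text
t 9.0 p [ 0.5039 -0.1812  0.1627] F [ 1.85 -0.44  3.73] M [ 0.047 -0.425 -0.025] op 0.0175 q6 0.97 xaxis [[0.001, 0.244, -0.97], [0.001, -0.97, -0.244], [-1.0, -0.0, -0.001]]
```

Emit:
move_arm:
  deltas:
    - {"travel": [0.005,0,0],"rotation": [0,0,0],"grip": -1}
    - {"travel": [0.01,0,0],"rotation": [0,0,0],"grip": -1}

```text
time_s: 9.25
ee_pos: [0.5033, -0.1813, 0.1583]
orientation: [2.09, 0.26, -2.091]
ft_force: [0.3, 0.4, 4.4]
opening: 0.0172
```

Emit:
move_arm:
  deltas:
    - {"travel": [0.005,0,0],"rotation": [0,0,0],"grip": -1}
    - {"travel": [0.01,0,0],"rotation": [0,0,0],"grip": -1}

```text
time_s: 9.5
ee_pos: [0.5032, -0.1813, 0.1542]
orientation: [2.09, 0.26, -2.091]
ft_force: [-0.2, 1.7, 4.8]
opening: 0.0172
```

Run:
```python
from h import *
st()
```

```text
t 9.5 p [ 0.5032 -0.1813  0.1542] F [-0.17  1.67  4.81] M [0.297 0.126 0.026] op 0.0172 q6 0.97 xaxis [[-0.001, 0.244, -0.97], [0.001, -0.97, -0.244], [-1.0, -0.001, 0.001]]
```

A steady 4.5–5 N of drag with almost no net side force. I'll check that it's real friction by reversing a few mm, where the sign should flip.

Emit:
move_arm:
  deltas:
    - {"travel": [-0.005,0,0],"rotation": [0,0,0],"grip": -1}
    - {"travel": [-0.01,0,0],"rotation": [0,0,0],"grip": -1}

```text
time_s: 9.75
ee_pos: [0.5028, -0.1814, 0.1578]
orientation: [2.088, 0.26, -2.092]
ft_force: [-0.2, -1.0, -5.9]
opening: 0.0171
```

Emit:
move_arm:
  deltas:
    - {"travel": [0.006,0,0],"rotation": [0,0,0],"grip": -1}
    - {"travel": [0.012,0,0],"rotation": [0,0,0],"grip": -1}
    - {"travel": [0.018,0,0],"rotation": [0,0,0],"grip": -1}

```text
time_s: 10.12
ee_pos: [0.5039, -0.1812, 0.1518]
orientation: [2.091, 0.26, -2.09]
ft_force: [-1.6, 3.0, 6.5]
opening: 0.0172
```

Emit:
move_arm:
  deltas:
    - {"travel": [0,0,0],"rotation": [0,0,0],"grip": -1}
    - {"travel": [0.008,0,0],"rotation": [0,0,0],"grip": -1}

```text
time_s: 10.38
ee_pos: [0.5039, -0.1812, 0.1487]
orientation: [2.091, 0.26, -2.089]
ft_force: [-0.6, 3.7, 6.9]
opening: 0.0174
```

Run:
```python
from h import *
st()
```

```text
t 10.38 p [ 0.5039 -0.1812  0.1487] F [-0.62  3.67  6.92] M [0.84  0.203 0.083] op 0.0174 q6 0.97 xaxis [[0.001, 0.244, -0.97], [0.001, -0.97, -0.244], [-1.0, -0.0, -0.001]]
```

The drag reverses sign (-5.9 N up, +6.5 N down), so it's true friction between both jaws and the middle blade fits. I'll push it home.

Emit:
move_arm:
  deltas:
    - {"travel": [0.006,-0.0015,0],"rotation": [0,0,0],"grip": -1}
    - {"travel": [0.012,-0.0015,0],"rotation": [0,0,0],"grip": -1}
    - {"travel": [0.018,-0.0015,0],"rotation": [0,0,0],"grip": -1}

```text
time_s: 10.75
ee_pos: [0.5039, -0.1811, 0.1414]
orientation: [2.091, 0.259, -2.089]
ft_force: [0.1, 1.5, 4.8]
opening: 0.0171
```

Emit:
move_arm:
  deltas:
    - {"travel": [0.006,0,0],"rotation": [0,0,0],"grip": -1}
    - {"travel": [0.006,0,0],"rotation": [0,0,0],"grip": -1}

```text
time_s: 11.0
ee_pos: [0.5039, -0.1811, 0.1387]
orientation: [2.091, 0.259, -2.089]
ft_force: [1.6, 0.8, 2.3]
opening: 0.0177
```

Run:
```python
from h import *
st()
c=optics.capture("side"); crop(c,290,120,360,220,6,"s5.png")
```

```text
t 11.0 p [ 0.5039 -0.1811  0.1387] F [1.57 0.78 2.35] M [ 0.23  -0.14   0.073] op 0.0177 q6 0.98 xaxis [[0.001, 0.244, -0.97], [-0.0, -0.97, -0.244], [-1.0, 0.0, -0.001]]
```

View pics/s5.png

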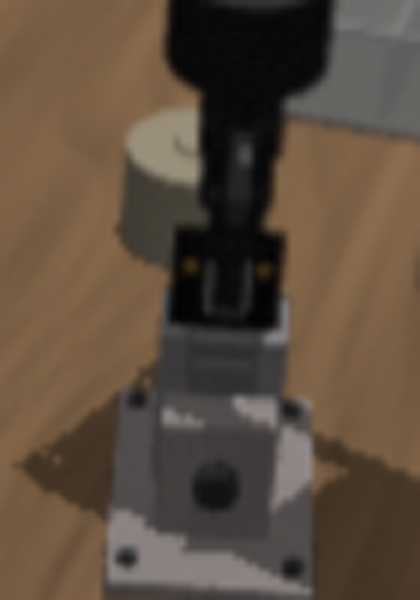

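The side view shows the handle almost on the cheeks, its underside at about crop y 325. I'll press in small steps until the force rises against the cheeks.

Emit:
move_arm:
  deltas:
    - {"travel": [0.004,0,0],"rotation": [0,0,0],"grip": -1}
    - {"travel": [0.004,0,0],"rotation": [0,0,0],"grip": -1}

```text
time_s: 11.3
ee_pos: [0.5039, -0.181, 0.1378]
orientation: [2.091, 0.259, -2.089]
ft_force: [-2.5, 3.7, 12.1]
opening: 0.0171
```

Emit:
move_arm:
  deltas:
    - {"travel": [0.003,0,0],"rotation": [0,0,0],"grip": -1}
    - {"travel": [0.003,0,0],"rotation": [0,0,0],"grip": -1}

```text
time_s: 11.55
ee_pos: [0.5039, -0.1811, 0.1378]
orientation: [2.091, 0.259, -2.089]
ft_force: [-6.6, 5.3, 27.0]
opening: 0.017
```

A hard stop at TCP z 0.1378, where home was predicted at 0.1379. I'll ease the pressure, open and lift.

Emit:
move_arm:
  deltas:
    - {"travel": [-0.004,0,0],"rotation": [0,0,0],"grip": -1}
    - {"travel": [-0.004,0,0],"rotation": [0,0,0],"grip": 0}
    - {"travel": [-0.004,0,0],"rotation": [0,0,0],"grip": 0}
    - {"travel": [-0.004,0,0],"rotation": [0,0,0],"grip": 0}
    - {"travel": [-0.004,0,0],"rotation": [0,0,0],"grip": 0}

```text
time_s: 12.18
ee_pos: [0.5033, -0.181, 0.1371]
orientation: [2.09, 0.259, -2.09]
ft_force: [-0.2, -0.6, -0.3]
opening: 0.0427
```

Run:
```python
from h import *
st()
```

```text
t 12.18 p [ 0.5033 -0.181   0.1371] F [-0.24 -0.6  -0.27] M [-0.04   0.025 -0.114] op 0.0427 q6 0.98 xaxis [[-0.0, 0.244, -0.97], [0.0, -0.97, -0.244], [-1.0, -0.0, 0.0]]
```

Emit:
move_arm:
  deltas:
    - {"travel": [-0.06,0,0],"rotation": [0,0,0],"grip": 0}
    - {"travel": [-0.16,0,0],"rotation": [0,0,0],"grip": 0}
    - {"travel": [-0.28,0,0],"rotation": [0,0,0],"grip": 0}
    - {"travel": [-0.35,0,0],"rotation": [0,0,0],"grip": 0}

```text
time_s: 12.68
ee_pos: [0.504, -0.1812, 0.2797]
orientation: [2.092, 0.258, -2.087]
ft_force: [0.2, -0.5, -1.1]
opening: 0.0424
```

Emit:
move_arm:
  deltas:
    - {"travel": [0,0.1,0.1],"rotation": [0,0,0],"grip": 0}
    - {"travel": [0,0.2,0.2],"rotation": [0,0,0],"grip": 0}
    - {"travel": [0,0.3,0.3],"rotation": [0,0,0],"grip": 0}
    - {"travel": [0,0.4,0.4],"rotation": [0,0,0],"grip": 0}
    - {"travel": [0,0.5,0.4],"rotation": [0,0,0],"grip": 0}

```text
time_s: 13.3
ee_pos: [0.3948, -0.4158, 0.2774]
orientation: [2.091, 0.257, -2.092]
ft_force: [0.9, -0.6, -0.0]
opening: 0.0431
```

Run:
```python
from h import *
st()
c=optics.capture("side"); crop(c,220,150,360,320,4,"s6.png")
crop(c,295,145,355,225,7,"s6b.png")
c=optics.capture("top"); crop(c,130,190,400,310,2.9,"t6.png")
```

```text
t 13.3 p [ 0.3948 -0.4158  0.2774] F [ 0.94 -0.6  -0.02] M [-0.003 -0.039 -0.005] op 0.0431 q6 0.51 xaxis [[-0.001, 0.242, -0.97], [0.0, -0.97, -0.242], [-1.0, -0.0, 0.001]]
```

View pics/s6.png

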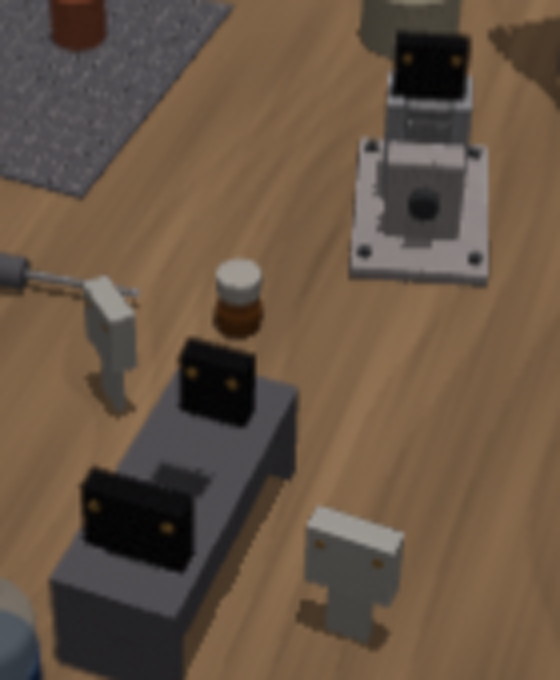

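View pics/s6b.png

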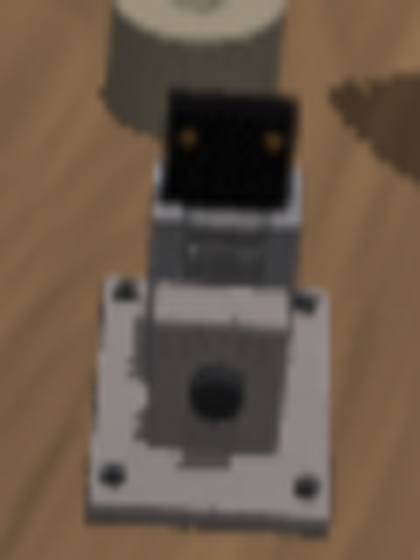

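View pics/t6.png

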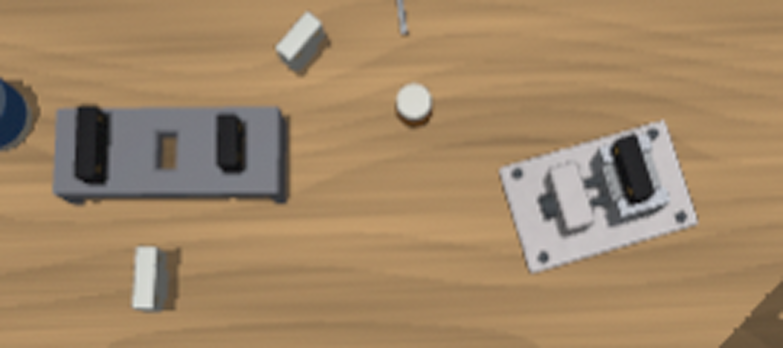

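The blade stands upright on both cheeks at top crop (633,168). The thick blade (92,143) and thin blade (230,143) still hang in the rack, and everything else is where it was. I'll hand the job in.

```bash
python3 -c "
from workcell import r
print(r.sign_off())"
```

```text
the job is handed in; nothing more can be done
None
```

The middle blade fits the clamp. I left it fully home with its handle on the cheeks and handed the job in with the clock at about 13 s of the 72 s. The thin and thick blades were not tried and still hang in the rack.

- **First try:** the blade stopped in the lips at about 34 N. It also pushed sideways, so I took it as off-centre on the fixed jaw's lip, backed off and shifted it about 1.5 mm across the gap.
- **Second try:** it went in with a drag of about 4–7 N. Pulling back a few millimetres gave -5.9 N, so both jaws were gripping it. That is at or slightly below the low end of the stated 6–14 N, and well above a loose drop.
- **Fully home:** it stopped hard on the cheeks at a tool height of 0.1378 m, against 0.1379 m predicted. I pressed to about 27 N there before letting go.
- **Last pictures:** both cameras show the handle upright on the cheeks, the other two blades in their slots, nothing else visibly moved near the rack and clamp, and the gripper clear of everything.

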